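# View a specimen dish and click it into the scope's notch

## Task

Pick up the low, closed white dish, hold it level and still for two seconds in front of the grey card, over the ring on the card's foot and at the height of its cross, then set it (no dropping) flat in the round seat of the viewer's carriage and let go of it. Now pinch the carriage's upright black fin and slide the carriage along its rail towards the scope until its spring ball clicks into the notch, not past it. Finish there, still gripping the fin with the carriage at rest in the notch, and leave everything else on the bench where it stands.

Things in the scene. Friction and masses are not known exactly. Their poses are not given: they have to be found in the camera images.
- dish: the closed specimen dish: a plain low round white can, 60 mm across and 26 mm high, about 80 g, one rigid piece, standing flat. Origin: centre of its underside; z up. (A jar of similar width but 60 mm high stands near it; either may be the nearer one.)
- card_view (a point): the marked viewing point: hold the dish's middle (13 mm above its underside) here, within 25 mm, level. 140 mm above the table, 75 mm straight out from the card's face, level with the black cross on it and over the black ring (60 mm) on its white foot. Axes: -x points out of the card's face, y along the card, z up.
- card: the grey viewing card, fixed, upright, 150 mm wide, 6 mm thick, its top 200 mm above the table, its face turned to the middle of the bench, with a white foot 4 mm thick. Origin: on the table, at the middle of the face's lower edge; axes as at card_view. A gripper pointing down, holding the dish by the lower 16 mm of its fingers, clears its top.
- seat (a point): centre of the floor of the round seat on the carriage (a 100 x 100 mm plate), 34 mm above the table; z up, y along the rail towards the notch. The seat is a recess of 66 mm inner diameter in a rim 6 mm high and 5 mm thick (rim top 40 mm above the table): the dish goes in with 3 mm to spare all round and stands on the seat's floor.
- handle: the black fin on the carriage's robot side: upright block 14 mm thick along the rail, 30 mm across it, 40 mm high. Origin: centre of its underside, 34 mm above the table (top at 74 mm), 80 mm from the seat's centre towards the robot (-x). Its y axis points along the rail towards the notch. Pinch it from above, fingers closing along the rail.
- carriage (a joint): travel of the carriage along its rail, m: 0 at the end far from the scope, 0.22 at the end stop past the notch; grows towards the scope (leftwards). Starts between 0 and 0.05; about 1.5 N of friction; stays where left. Its spring ball meets the first ridge 13 mm before the notch; 6 to 7 N in all pushes it over, then it snaps in. The same force would push it out beyond.
- index: the notch: two small steel ridges 13 mm apart on a clamp at the rear of the rail; the scope (tilted black tube on a post, top 190 mm high) is on the same clamp, whose place along the rail varies. Origin: midway between the ridges, 24 mm above the table, 65 mm behind the seat's path; y along the rail. In the notch, the seat's centre has y = 0 in this frame: straight before the scope.
- jar: bystander: glass jar with white cap, 56 mm across, 60 mm high; origin under its centre
- dropper: bystander: small white bottle, 36 mm across, 85 mm high; origin under its centre
- flask: bystander: white bottle, 44 mm across, 110 mm high; origin under its centre
- cap_a: bystander: black ring cap, 40 mm across, 12 mm high; origin under its centre
- cap_b: bystander: black ring cap, like the other
- tweezers: bystander: steel tweezers lying flat, 140 mm long, 5 mm thick; origin under the middle
- model: bystander: round reddish gum model, 48 mm across, 24 mm high; origin under its centre

How it is judged:
By the outcome, as a careful person would: the job done as asked, in the order asked, and still so for the second after the job is handed in, while the arm keeps its last pose, push and grip.
It also fails if it takes over 72 s, if anything falls off the work surface, if the arm or the gripper's body presses on something with over 40 N, if the wrist force passes 120 N, or if a joint passes its speed limit or range.

## Robot

A 6-joint arm with a two-finger parallel gripper is mounted at the origin on the work surface. World frame = base frame: x ahead of the robot, y to its left, z up, the work surface at z = 0. Lengths are in m, angles in rad, forces in N, time in s.
With the tool pointing down it reaches from about 0.4 to 0.825 m from the base axis. Payload 7 kg.
Tool frame: the origin (TCP) lies at the very end of the fingers, on their centre line; the grasp point (between the pads) lies arm.hold_point_z behind it (arm.hold_point_z is the distance from the TCP to the grasp point, in m); z points along the fingers, y is the line along which they close (so a half turn about z gives the same grasp; the last joint's range is limited). The gripper opens to 88 mm and grips with 3 to 60 N. Pads are 19 mm wide; open, the fingers measure 130 mm over their backs; the gripper's body (78 mm by 193 mm) begins 47 mm behind the grasp point.
Start: joints at [-1.011, 0.359, 0.012, 0, -1.224, -0.288], TCP at [0.181, -0.65, 0.227] pointing down, gripper open.
Joint ranges: [-3.07, 3.07], [-1.43, 2.12], [-1.02, 1.25], [-3.03, 1.67], [-3.05, -0], [-3.03, 3.03]. Speed limits (rad/s): [2.39, 2.39, 3.01, 3.14, 3.14, 3.14].

## Interface

Orientations are given as [roll, pitch, yaw] about the fixed x, y, z axes, in that order (R = Rz(yaw) Ry(pitch) Rx(roll)).
In Python, from station import arm, cams, monitor, workorder gives the robot as it stands (arm), with the cameras (cams), the readings (monitor) and the job (workorder).
- The arm moves only by the shell command python3 nudge.py 'ROWS' [FORCE]. ROWS is a JSON list of rows, 1 to 20 of them, each an object with the fields jaw (the finger opening in m), d (a list: dx, dy, dz in m), rz (a turn about the tool's z in rad); a field left out counts as zero (the opening has to be given); each row is the pose to reach, as a shift and turn from the pose commanded when the command began, along the tool's axes at that moment; what a row does not reach only later rows make up. A row lasts 1/12 s, in which the tool goes at most 0.0417 m and 0.125 rad, less where a joint would pass 70% of its speed; a pose out of reach is approached as far as the arm can. The fingers move at their own pace and stop on an object; FORCE is the grip in N (left out, the last holds). Time passes only in rows, so rows that do not move let the fingers close. It prints the time, the measured TCP pose, the force, the opening and the grip force at its end. Input that does not fit is refused with a message, and nothing moves.
- monitor.get_state(): the state, without advancing time (a new reading comes with each control period).
- cams.grab_frame(name): name is "scene" or "top" or "wrist"; returns the picture (480x640x3 uint8, red, green, blue); there is no depth.
- cams.camera_params(name): a dict with "fx", "fy", "cx", "cy" (pixels), "D" ([k1, k2, p1, p2, k3] as OpenCV has them; the pictures are not rectified), "T" (4x4, takes a point from camera to world coordinates); the wrist camera has in their place "hand_eye" (4x4, takes a point from camera to tool coordinates, whose origin is the TCP and whose axes are the flange's). Camera axes: x right, y down, z forward; pixel columns grow to the right and rows downward; lengths in m; the calibration is good to about 2 mm. A picture is of the moment at which its call begins: read the wrist's pose just before it. camera_params takes no time and is no camera call.
- workorder.job_done(): hands the job in; it is judged then, once.
The state is a dict: "t": time; "q": joint angles; "qd": joint speeds; "joint_efforts": joint torques, N m; "eef_pos": TCP position; "ee_rot": TCP orientation; "force": force on the tool from outside, world axes, zero at the start; "moment": the same for the moment, N m; "width": finger opening in m; "gripper_force": force on a finger pad.
Only numpy, scipy, OpenCV 4.12 (cv2) and the standard library are available. Lean on these libraries where they do the work, as an engineer would, in place of code of your own. Each camera call takes 0.05 s, during which the arm holds its last target. There are 200 camera calls.

## Working session

There is one attempt and no reset: what is moved stays moved. The work goes in short steps, Python scripts to look and compute and a shell command to move; the robot and the scene stay as the last step left them, time stands still between calls to the robot, and variables do not carry over. Pictures are saved under pics/ and viewed, at most 10 in all, crops included, and the job is handed in when it is done.

```bash
ls; mkdir -p pics; cat > h.py <<'E'
import numpy as np, cv2
from station import arm, cams, monitor, workorder
from scipy.spatial.transform import Rotation as Ro
def grab(n,f=None):
    s=monitor.get_state(); im=cams.grab_frame(n)
    if f: cv2.imwrite('pics/'+f,im[:,:,::-1])
    return s,im
def camT(n,s):
    p=cams.camera_params(n)
    if 'T' in p: return p,np.array(p['T'])
    T=np.eye(4);T[:3,:3]=Ro.from_euler('xyz',s['ee_rot']).as_matrix();T[:3,3]=s['eef_pos']
    return p,T@np.array(p['hand_eye'])
def ray(n,uv,z,s=None):
    p,T=camT(n,s);K=np.array([[p['fx'],0,p['cx']],[0,p['fy'],p['cy']],[0,0,1.]])
    u=cv2.undistortPoints(np.array(uv,float).reshape(-1,1,2),K,np.array(p['D'])).reshape(-1,2)
    d=np.c_[u,np.ones(len(u))]@T[:3,:3].T
    o=T[:3,3]; return o+d*((z-o[2])/d[:,2])[:,None]
E
python3 - <<'E'
from h import *
print(monitor.get_state(),arm.hold_point_z)
for n in['scene','top']:
    grab(n,n+'0.png'); p,T=camT(n,None); print(n,p['fx'],T.round(3).tolist())
E
```

```text
nudge.py
pics
station.py
{'t': 0.0, 'q': array([-1.01091759e+00,  3.59398245e-01,  1.10626494e-02, -3.93033684e-04,
       -1.22410418e+00, -2.88109117e-01]), 'qd': array([ 1.01875858e-04, -1.49010101e-03,  9.97627937e-06,  4.38934251e-04,
        7.32747142e-04, -1.88546673e-03]), 'joint_efforts': array([-5.36384887e-04, -5.82721031e+01,  2.93068510e+01,  6.99753553e+00,
        6.93037538e-03, -1.14324419e-04]), 'eef_pos': array([ 0.18105393, -0.64974868,  0.22560927]), 'ee_rot': array([ 3.13991195e+00, -1.12774689e-04, -2.86995680e+00]), 'force': array([ 0.59721284, -0.57254252, -0.27373319]), 'moment': array([-0.01498767, -0.00032584, -0.02364522]), 'gripper_force': 0.0, 'width': 0.08762094014302013} 0.0188
scene 597.9891865480644 [[-0.759, 0.478, -0.441, 1.114], [0.651, 0.564, -0.508, 0.653], [0.005, -0.673, -0.74, 0.981], [0.0, 0.0, 0.0, 1.0]]
top 575.1614735929606 [[0.001, -0.994, 0.106, 0.444], [-1.0, 0.0, 0.009, 0.025], [-0.009, -0.106, -0.994, 1.43], [0.0, 0.0, 0.0, 1.0]]
```

View pics/top0.png

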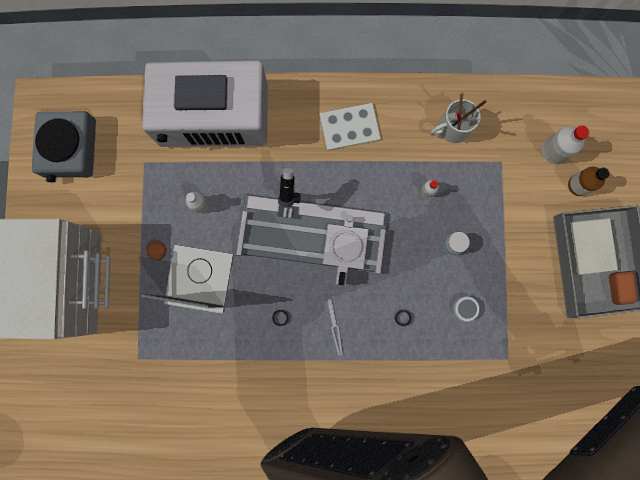

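View pics/scene0.png

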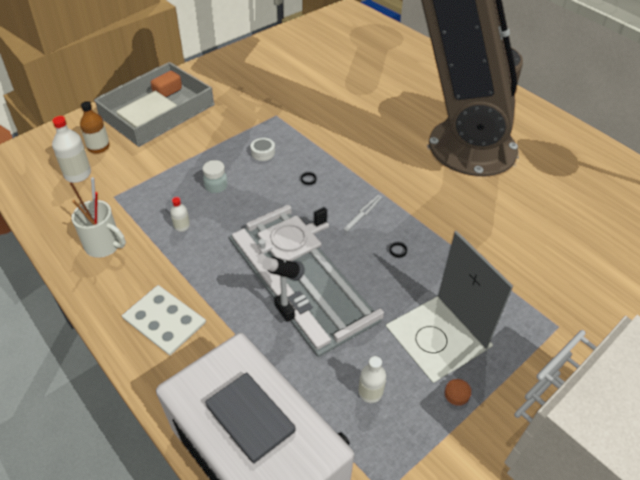

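The top view shows the dish at (467,309), jar (458,243), seat (348,247), fin (341,277), scope/clamp at (288,190–212), card foot ring (200,271) and card top edge at (183,303). The scene view agrees: the low dish is at (262,149) and the taller jar at (214,177).

```bash
python3 - <<'E'
from h import *
im=cv2.imread('pics/top0.png')
def show(n,uv,z): print(n,ray('top',[uv],z)[0].round(4))
g=cv2.cvtColor(im,cv2.COLOR_BGR2GRAY)
def blob(x0,y0,x1,y1,th,inv=False):
    m=(g[y0:y1,x0:x1]<th) if inv else (g[y0:y1,x0:x1]>th)
    c,_=cv2.findContours(m.astype(np.uint8),cv2.RETR_EXTERNAL,cv2.CHAIN_APPROX_NONE)
    c=max(c,key=cv2.contourArea); (e,r)=cv2.minEnclosingCircle(c); return (e[0]+x0,e[1]+y0),r
e,r=blob(440,285,495,335,150);print(e,r);show('dish',e,.026)
e,r=blob(435,222,480,262,150);print(e,r);show('jar',e,.06)
for n,uv,z in [('seat',(348,247),.04),('fin',(341,277),.074),('ring',(200,271),.004),('cardtopL',(142,296),.2),('cardtopR',(222,311),.2),('railL',(247,203),.03),('railR',(385,220),.03),('scopefoot',(287,210),.03),('scopetop',(288,175),.19),('tweez',(335,327),0),('capb',(403,318),0.012),('capa',(281,318),.012)]: show(n,uv,z)
cv2.imwrite('pics/cropc.png',cv2.resize(im[165:305,225:405],None,fx=4.2,fy=4.2,interpolation=cv2.INTER_CUBIC))
print(np.array(cams.camera_params('wrist')['hand_eye']).round(3).tolist())
E
```

```text
(466.7222213745117, 308.5) 11.95810317993164
dish [ 0.4345 -0.332   0.026 ]
(458.5, 241.5) 9.924817085266113
jar [ 0.5953 -0.3072  0.06  ]
seat [ 0.5841 -0.0417  0.04  ]
fin [ 0.5096 -0.0232  0.074 ]
ring [0.5275 0.3259 0.004 ]
cardtopL [0.4617 0.4103 0.2   ]
cardtopR [0.4306 0.2355 0.2   ]
railL [0.6946 0.2069 0.03  ]
railR [ 0.6519 -0.1337  0.03  ]
scopefoot [0.6769 0.1077 0.03  ]
scopetop [0.7283 0.0966 0.19  ]
tweez [ 0.3897 -0.0107  0.    ]
capb [ 0.4119 -0.1773  0.012 ]
capa [0.4119 0.122  0.012 ]
[[0.001, -0.962, -0.273, 0.073], [1.0, 0.0, 0.001, -0.0], [-0.001, -0.273, 0.962, -0.158], [0.0, 0.0, 0.0, 1.0]]
```

View pics/cropc.png

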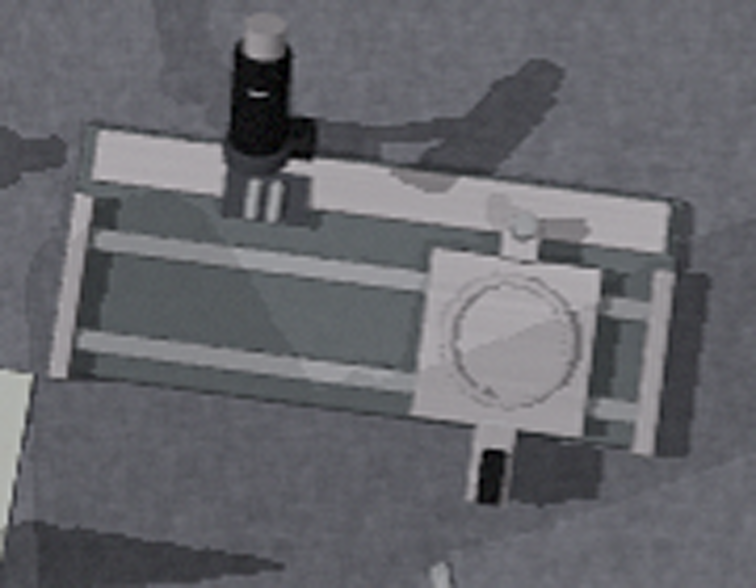

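```bash
cat >> h.py <<'E'
def go(target,yaw=None,s=None):
    s=s or monitor.get_state(); R=Ro.from_euler('xyz',s['ee_rot']).as_matrix()
    print('shift',(R.T@(np.array(target)-s['eef_pos'])).round(4), 'turn',None if yaw is None else round(-((yaw-s['ee_rot'][2]+np.pi)%(2*np.pi)-np.pi),4),'rot',np.round(s['ee_rot'],4))
E
python3 nudge.py '[{"jaw":0.088,"d":[-0.329,0.238,0],"rz":0.393},{"jaw":0.088,"d":[-0.329,0.238,0],"rz":0.393},{"jaw":0.088,"d":[-0.329,0.238,0],"rz":0.393},{"jaw":0.088,"d":[-0.329,0.238,0],"rz":0.393},{"jaw":0.088,"d":[-0.329,0.238,0],"rz":0.393},{"jaw":0.088,"d":[-0.329,0.238,0],"rz":0.393},{"jaw":0.088,"d":[-0.329,0.238,0],"rz":0.393},{"jaw":0.088,"d":[-0.329,0.238,0],"rz":0.393},{"jaw":0.088,"d":[-0.329,0.238,0],"rz":0.393},{"jaw":0.088,"d":[-0.329,0.238,0],"rz":0.393},{"jaw":0.088,"d":[-0.329,0.238,0],"rz":0.393},{"jaw":0.088,"d":[-0.329,0.238,0],"rz":0.393},{"jaw":0.088,"d":[-0.329,0.238,0],"rz":0.393},{"jaw":0.088,"d":[-0.329,0.238,0],"rz":0.393}]' 25
python3 -c "
from h import *
s,im=grab('wrist','w1.png');np.save('s1.npy',s,allow_pickle=True)
print(s['eef_pos'],s['ee_rot'],s['q'])"
```

```text
t: 1.27
eef_pos: [0.4336, -0.3331, 0.2263]
ee_rot: [3.141, -0.001, 3.02]
force: [-0.6, 0.9, 1.0]
width: 0.0876
gripper_force: 0.0
[ 0.43361812 -0.33309571  0.22634877] [ 3.14148381e+00 -5.13352071e-04  3.01963680e+00] [-2.96647650e-01  1.48634485e-01 -2.72159367e-01 -1.96765730e-05
 -1.15052693e+00 -1.39609653e+00]
```

View pics/w1.png

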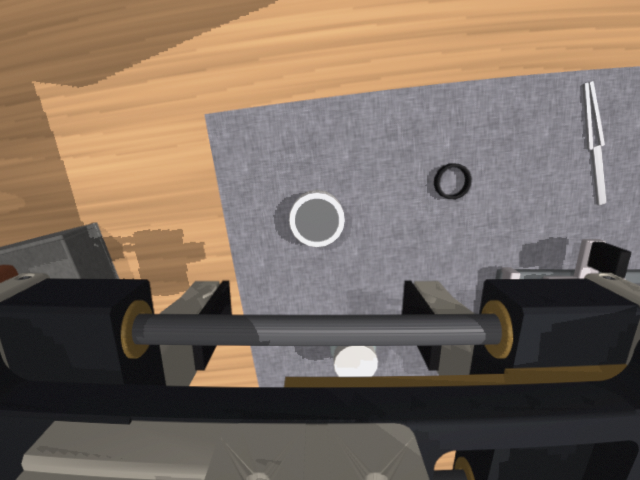

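The dish sits at (317,219), clear of the fingers' path. The jar's cap is at (356,362). I'll compute the dish position.

```bash
cat >> h.py <<'E'
def circ(n,im,box,z,s,th=180):
    x0,y0,x1,y1=box; m=(im[y0:y1,x0:x1].min(2)>th).astype(np.uint8)
    c,_=cv2.findContours(m,cv2.RETR_EXTERNAL,cv2.CHAIN_APPROX_NONE); c=max(c,key=cv2.contourArea).reshape(-1,2)+[x0,y0]
    P=ray(n,c,z,s)[:,:2]; A=np.c_[2*P,np.ones(len(P))]; q=np.linalg.lstsq(A,(P**2).sum(1),rcond=None)[0]
    print(n,'centre',q[:2].round(4),'r',np.sqrt(q[2]+q[:2]@q[:2]).round(4)); return q[:2]
E
python3 -c "
from h import *
s=np.load('s1.npy',allow_pickle=True).item(); im=cv2.imread('pics/w1.png')[:,:,::-1]
a=circ('wrist',im,(270,175,365,260),.026,s)
circ('top',cv2.imread('pics/top0.png')[:,:,::-1],(440,285,495,335),.026,None,150)
go([a[0],a[1],.0105],3.02)"
```

```text
wrist centre [ 0.4356 -0.3328] r 0.0293
top centre [ 0.4345 -0.3322] r 0.0281
shift [-0.0022  0.0007  0.2159] turn -0.001 rot [ 3.1415e+00 -4.0000e-04  3.0190e+00]
```

```bash
python3 nudge.py '[{"jaw":0.088,"d":[-0.002,0.001,0.04]},{"jaw":0.088,"d":[-0.002,0.001,0.08]},{"jaw":0.088,"d":[-0.002,0.001,0.12]},{"jaw":0.088,"d":[-0.002,0.001,0.16]},{"jaw":0.088,"d":[-0.002,0.001,0.185]},{"jaw":0.088,"d":[-0.002,0.001,0.2]},{"jaw":0.088,"d":[-0.002,0.001,0.208]},{"jaw":0.088,"d":[-0.002,0.001,0.214]},{"jaw":0.088,"d":[-0.002,0.001,0.216]},{"jaw":0.088,"d":[-0.002,0.001,0.216]},{"jaw":0.088,"d":[-0.002,0.001,0.216]}]' 25; python3 -c "
from h import *
go([.4356,-.3328,.0105],3.02)"
```

```text
t: 2.23
eef_pos: [0.437, -0.3323, 0.0116]
ee_rot: [-3.141, 0.002, 3.02]
force: [0.3, -0.1, 0.0]
width: 0.0874
gripper_force: 0.0
shift [ 0.0013 -0.0006  0.0011] turn 0.0003 rot [-3.1411e+00  1.8000e-03  3.0203e+00]
```

```bash
python3 nudge.py '[{"jaw":0.05,"d":[0.001,0,0.0005]},{"jaw":0.05,"d":[0.001,0,0.0005]},{"jaw":0.05,"d":[0.001,0,0.0005]},{"jaw":0.05,"d":[0.001,0,0.0005]},{"jaw":0.05,"d":[0.001,0,0.0005]},{"jaw":0.05,"d":[0.001,0,0.0005]},{"jaw":0.05,"d":[0.001,0,0.0005]},{"jaw":0.05,"d":[0.001,0,0.0005]},{"jaw":0.05,"d":[0.001,0,0.0005]},{"jaw":0.05,"d":[0.001,0,0.0005]}]' 25; python3 -c "
from h import *
s,im=grab('wrist')
s,im=grab('top')
go([.4355,-.332,.25],3.02)"
```

```text
t: 3.07
eef_pos: [0.4356, -0.3318, 0.0104]
ee_rot: [-3.141, 0.0, 3.021]
force: [-0.4, 1.8, 6.1]
width: 0.0588
gripper_force: 25.0
shift [-1.000e-04 -2.000e-04 -2.396e-01] turn 0.0006 rot [-3.1414e+00  4.0000e-04  3.0206e+00]
```

```bash
python3 nudge.py '[{"jaw":0.05,"d":[0,0,-0.01]},{"jaw":0.05,"d":[0,0,-0.03]},{"jaw":0.05,"d":[0,0,-0.06]},{"jaw":0.05,"d":[0,0,-0.09]},{"jaw":0.05,"d":[0,0,-0.12]},{"jaw":0.05,"d":[0,0,-0.15]},{"jaw":0.05,"d":[0,0,-0.18]},{"jaw":0.05,"d":[0,0,-0.21]},{"jaw":0.05,"d":[0,0,-0.23]},{"jaw":0.05,"d":[0,0,-0.24]},{"jaw":0.05,"d":[0,0,-0.24]},{"jaw":0.05,"d":[0,0,-0.24]}]' 25
python3 nudge.py '[{"jaw":0.05,"d":[0,0.02,0]},{"jaw":0.05,"d":[-0.001,0.05,0]},{"jaw":0.05,"d":[-0.002,0.09,0]},{"jaw":0.05,"d":[-0.003,0.13,0]},{"jaw":0.05,"d":[-0.004,0.17,0]},{"jaw":0.05,"d":[-0.005,0.21,0]},{"jaw":0.05,"d":[-0.006,0.25,0]},{"jaw":0.05,"d":[-0.007,0.29,0]},{"jaw":0.05,"d":[-0.008,0.33,0]},{"jaw":0.05,"d":[-0.009,0.37,0]},{"jaw":0.05,"d":[-0.01,0.41,0]},{"jaw":0.05,"d":[-0.012,0.45,0]},{"jaw":0.05,"d":[-0.013,0.49,0]},{"jaw":0.05,"d":[-0.014,0.53,0]},{"jaw":0.05,"d":[-0.015,0.57,0]},{"jaw":0.05,"d":[-0.016,0.61,0]},{"jaw":0.05,"d":[-0.017,0.64,0]},{"jaw":0.05,"d":[-0.017,0.66,0]},{"jaw":0.05,"d":[-0.017,0.664,0]},{"jaw":0.05,"d":[-0.017,0.664,0]}]' 25
python3 -c "
from h import *
s,im=grab('wrist','w2.png');np.save('s2.npy',s,allow_pickle=True)
go([.5325,.325,.143],3.02)"
```

```text
t: 4.17
eef_pos: [0.4349, -0.3314, 0.2494]
ee_rot: [3.141, -0.0, 3.02]
force: [-1.2, -0.2, -1.7]
width: 0.0596
gripper_force: 25.0
t: 5.83
eef_pos: [0.5315, 0.3261, 0.2468]
ee_rot: [-3.138, -0.003, 3.022]
force: [-0.5, -1.0, -0.8]
width: 0.0595
gripper_force: 25.0
shift [-0.0012  0.0004  0.1045] turn 0.0011 rot [-3.1384e+00 -2.7000e-03  3.0211e+00]
```

View pics/w2.png

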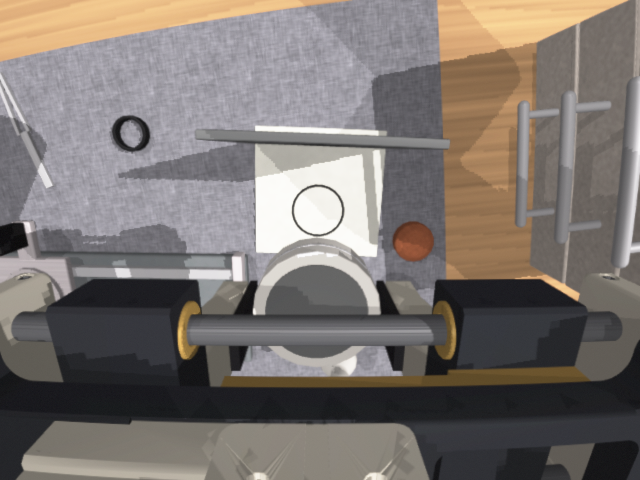

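The held dish is gripped level at (316,310). The ring on the foot is at (318,210), and the card's top face edge runs from (197,139) to (448,149).

```bash
python3 -c "
from h import *
s=np.load('s2.npy',allow_pickle=True).item()
r=ray('wrist',[(318,210)],.004,s)[0];a=ray('wrist',[(197,139),(448,149)],.2,s);print(r,a)
d=a[1]-a[0];n=np.array([-d[1],d[0]])/np.hypot(d[0],d[1]);m=a.mean(0);print(n,(r-m)[:2]@n, np.hypot(*d[:2]),'view',m[:2]+n*.075*np.sign((r-m)[:2]@n))"
```

```text
[0.5299101  0.32738402 0.004     ] [[0.44490063 0.26566885 0.2       ]
 [0.46805383 0.41182977 0.2       ]]
[-0.98768461  0.15645805] -0.07430670392329566 0.1479834023195141 view [0.53055358 0.32701496]
```

```bash
python3 nudge.py '[{"jaw":0.05,"d":[-0.001,0,0.01]},{"jaw":0.05,"d":[-0.001,0,0.03]},{"jaw":0.05,"d":[-0.001,0,0.055]},{"jaw":0.05,"d":[-0.001,0,0.08]},{"jaw":0.05,"d":[-0.001,0,0.097]},{"jaw":0.05,"d":[-0.001,0,0.105]},{"jaw":0.05,"d":[-0.001,0,0.107]},{"jaw":0.05,"d":[-0.001,0,0.107]},{"jaw":0.05,"d":[-0.001,0,0.107]},{"jaw":0.05,"d":[-0.001,0,0.107]},{"jaw":0.05,"d":[-0.001,0,0.107]},{"jaw":0.05,"d":[-0.001,0,0.107]},{"jaw":0.05,"d":[-0.001,0,0.107]},{"jaw":0.05,"d":[-0.001,0,0.107]},{"jaw":0.05,"d":[-0.001,0,0.107]},{"jaw":0.05,"d":[-0.001,0,0.107]}]' 25
python3 nudge.py '[{"jaw":0.05},{"jaw":0.05},{"jaw":0.05},{"jaw":0.05},{"jaw":0.05},{"jaw":0.05},{"jaw":0.05},{"jaw":0.05},{"jaw":0.05},{"jaw":0.05},{"jaw":0.05},{"jaw":0.05},{"jaw":0.05},{"jaw":0.05},{"jaw":0.05},{"jaw":0.05},{"jaw":0.05},{"jaw":0.05},{"jaw":0.05},{"jaw":0.05}]' 25
python3 nudge.py '[{"jaw":0.05},{"jaw":0.05},{"jaw":0.05},{"jaw":0.05},{"jaw":0.05},{"jaw":0.05},{"jaw":0.05},{"jaw":0.05},{"jaw":0.05},{"jaw":0.05},{"jaw":0.05},{"jaw":0.05},{"jaw":0.05}]' 25
python3 -c "
from h import *
s,im=grab('wrist','w3.png')
go([.5325,.325,.25],3.02)"
```

```text
t: 7.22
eef_pos: [0.5335, 0.3253, 0.1431]
ee_rot: [3.142, 0.0, 3.02]
force: [0.7, 0.1, -1.4]
width: 0.0595
gripper_force: 25.0
t: 8.88
eef_pos: [0.5335, 0.3252, 0.143]
ee_rot: [-3.142, -0.0, 3.02]
force: [-0.2, 0.2, -1.0]
width: 0.0594
gripper_force: 25.0
t: 9.97
eef_pos: [0.5335, 0.3252, 0.1431]
ee_rot: [-3.142, -0.0, 3.02]
force: [0.6, -0.4, -1.5]
width: 0.0589
gripper_force: 25.0
shift [ 0.0009 -0.0003 -0.1069] turn 0.0004 rot [3.1415 0.     3.0204]
```

```bash
python3 nudge.py '[{"jaw":0.05,"d":[0,0,-0.01]},{"jaw":0.05,"d":[0,0,-0.04]},{"jaw":0.05,"d":[0,0,-0.07]},{"jaw":0.05,"d":[0,0,-0.1]},{"jaw":0.05,"d":[0,-0.02,-0.107]},{"jaw":0.05,"d":[-0.013,-0.05,-0.107]},{"jaw":0.05,"d":[-0.024,-0.09,-0.107]},{"jaw":0.05,"d":[-0.034,-0.13,-0.107]},{"jaw":0.05,"d":[-0.045,-0.17,-0.107]},{"jaw":0.05,"d":[-0.056,-0.21,-0.107]},{"jaw":0.05,"d":[-0.066,-0.25,-0.107]},{"jaw":0.05,"d":[-0.077,-0.29,-0.107]},{"jaw":0.05,"d":[-0.087,-0.33,-0.107]},{"jaw":0.05,"d":[-0.093,-0.35,-0.107]},{"jaw":0.05,"d":[-0.0946,-0.358,-0.107]},{"jaw":0.05,"d":[-0.0946,-0.358,-0.107]},{"jaw":0.05,"d":[-0.0946,-0.358,-0.107]},{"jaw":0.05,"d":[-0.0946,-0.358,-0.107]}]' 25
python3 -c "
from h import *
s,im=grab('wrist','w4.png');np.save('s4.npy',s,allow_pickle=True)
print(s['eef_pos'],s['ee_rot'])"
```

```text
t: 11.52
eef_pos: [0.584, -0.0409, 0.2503]
ee_rot: [3.141, 0.0, 3.021]
force: [0.4, -0.6, -0.1]
width: 0.0591
gripper_force: 25.0
[ 0.58398811 -0.04085915  0.25029869] [3.14131013e+00 2.24485989e-04 3.02093838e+00]
```

View pics/w4.png

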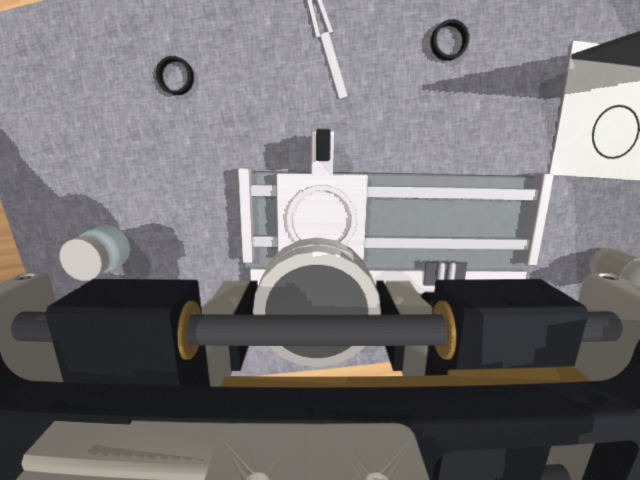

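The seat rim is at about (319,216), the fin at (322,145), the two ridges at about (444,270) and (453,270). I'll take an enlarged crop for precise positions.

```bash
python3 -c "
import cv2
im=cv2.imread('pics/w4.png')[120:290,270:470]
l=cv2.createCLAHE(3,(4,4)); g=l.apply(cv2.cvtColor(im,cv2.COLOR_BGR2GRAY))
cv2.imwrite('pics/w4c.png',cv2.resize(g,(800,680)[:2],interpolation=cv2.INTER_CUBIC)[:600])"
```

```text
(no output)
```

View pics/w4c.png

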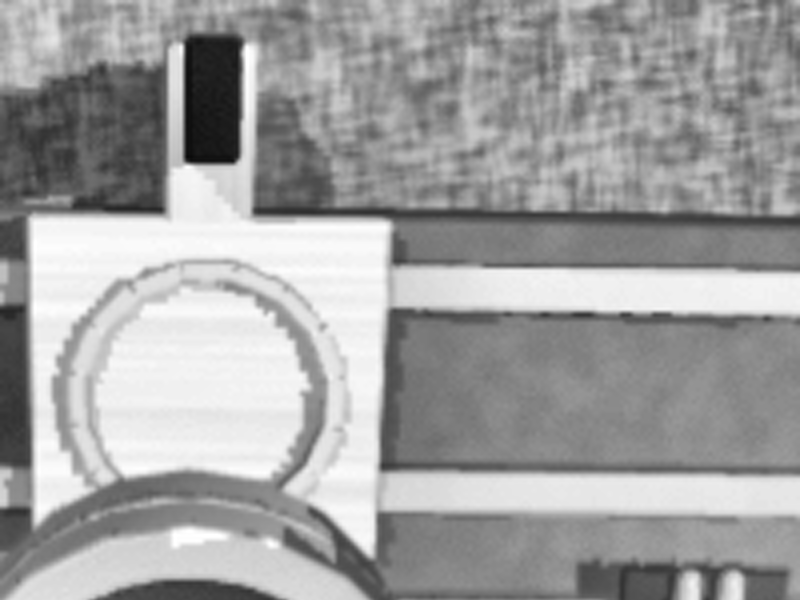

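```bash
python3 -c "
from h import *
s=np.load('s4.npy',allow_pickle=True).item()
A=ray('wrist',[(322,219.5)],.04,s)[0];F=ray('wrist',[(323.3,145)],.074,s)[0]
I=ray('wrist',[(448.1,266)],.028,s)[0]; I2=ray('top',[(288.1,212.6)],.028)[0]
print('seat',A,ray('top',[(347.2,246.2)],.04)[0],'fin',F,'index',I,I2)
E=ray('wrist',[(270+400/4,120+265/4),(270+800/4,120+268/4),(270+400/4,120+312/4),(270+800/4,120+317/4),(270+400/4,120+470/4),(270+800/4,120+471/4)],.024,s)
for a,b in ((0,1),(2,3),(4,5)):
  d=(E[b]-E[a]); print('rail dir',d[:2]/np.hypot(*d[:2]))
d=(A-F)[:2];print('fin->seat',d,np.hypot(*d))
# top view rail plates
B=ray('top',[(225+97/4.2,165+130/4.2),(225+670/4.2,165+200/4.2)],.03);d=B[0]-B[1];print(d[:2]/np.hypot(*d[:2]))
y=np.array([.122,.9925]);print('travel',(I-A)[:2]@y,(I2-A)[:2]@y,'perp',(I-A)[:2]@[.9925,-.122])
# held dish top centre, fit outer edge
im=cv2.imread('pics/w4.png')
"
```

```text
seat [ 0.58856106 -0.03499105  0.04      ] [ 0.58608203 -0.03979972  0.04      ] fin [ 0.50959952 -0.02512584  0.074     ] index [0.6655485  0.10886583 0.028     ] [0.67071364 0.10503347 0.028     ]
rail dir [0.12100139 0.99265234]
rail dir [0.12725638 0.99186986]
rail dir [0.12174065 0.99256194]
fin->seat [ 0.07896154 -0.00986521] 0.07957541491987473
[0.12370474 0.99231907]
travel 0.15217042861843613 0.14899695627622403 perp 0.05885949677749481
```

```bash
python3 -c "
from h import *
go([.5877,-.0365,.1],3.0188)"
python3 nudge.py '[{"jaw":0.05,"d":[-0.002,0.002,0.03],"rz":0.002},{"jaw":0.05,"d":[-0.003,0.004,0.06],"rz":0.002},{"jaw":0.05,"d":[-0.003,0.004,0.09],"rz":0.002},{"jaw":0.05,"d":[-0.003,0.004,0.12],"rz":0.002},{"jaw":0.05,"d":[-0.003,0.004,0.14],"rz":0.002},{"jaw":0.05,"d":[-0.003,0.004,0.148],"rz":0.002},{"jaw":0.05,"d":[-0.003,0.004,0.15],"rz":0.002},{"jaw":0.05,"d":[-0.003,0.004,0.15],"rz":0.002},{"jaw":0.05,"d":[-0.003,0.004,0.15],"rz":0.002},{"jaw":0.05,"d":[-0.003,0.004,0.15],"rz":0.002}]' 25
python3 -c "
from h import *
s,im=grab('wrist','w5.png');np.save('s5.npy',s,allow_pickle=True)
grab('top','t5.png');grab('scene','c5.png')
t=cv2.imread('pics/t5.png')[180:300,290:410];c=cv2.imread('pics/c5.png')[180:300,220:340];w=cv2.imread('pics/w5.png')[60:420,200:440]
r=lambda i,k:cv2.resize(i,None,fx=k,fy=k,interpolation=cv2.INTER_CUBIC)
cv2.imwrite('pics/m5.png',np.hstack([r(w,600/360),np.vstack([r(t,2.5),r(c,2.5)])]))
print(s['eef_pos'])"
```

```text
shift [-0.0031  0.0045  0.1503] turn 0.0027 rot [3.1413e+00 2.0000e-04 3.0215e+00]
t: 12.4
eef_pos: [0.5887, -0.0376, 0.1018]
ee_rot: [3.141, 0.003, 3.019]
force: [0.2, 0.1, 0.3]
width: 0.0595
gripper_force: 25.0
[ 0.58867039 -0.03759672  0.1017896 ]
```

View pics/m5.png

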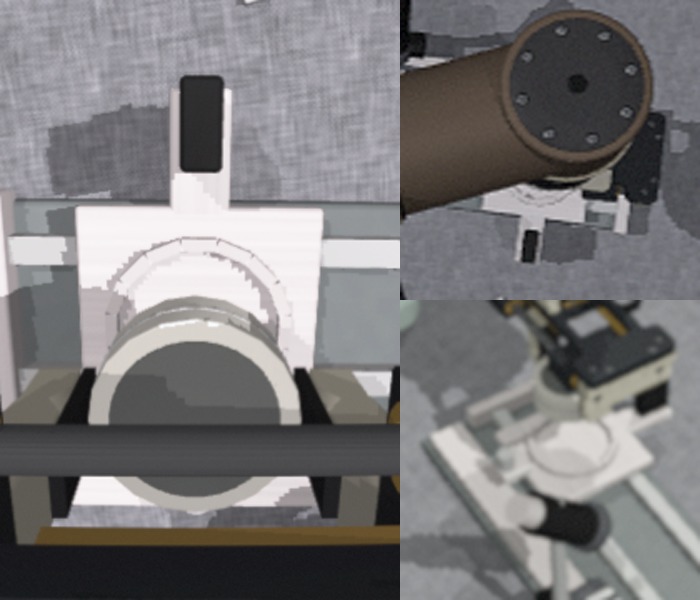

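In the close view (montage left half), the dish lid is centred at about (195,419), and the rim centre at about (199,332), with the plate edges at 77 and 322. I'll compare these by rays.

```bash
python3 -c "
from h import *
s=np.load('s5.npy',allow_pickle=True).item(); k=600/360
f=lambda L,z:ray('wrist',np.array(L)/k+[200,60],z,s)[:,:2]
zt=s['eef_pos'][2]+.0155
def fit(P):
    q=np.linalg.lstsq(np.c_[2*P,np.ones(len(P))],(P**2).sum(1),rcond=None)[0];return q[:2].round(4),np.sqrt(q[2]+q[:2]@q[:2]).round(4)
print('tcp',s['eef_pos'],'dish',fit(f([(90,420),(300,420),(195,511),(195,328)],zt)), f([(195,419.5)],zt))
print('grey',fit(f([(109,419),(281,419),(195,497),(195,342)],zt)))
print('rim outer', fit(f([(293,325),(200,237),(288,300),(270,268),(250,252),(150,249),(130,268)],.04)))
c=f([(77,208),(322,208),(318,360)],.034);print('plate front mid',c[:2].mean(0),'-> seat',c[:2].mean(0)+.05*np.array([.9925,-.1225]),np.hypot(*(c[0]-c[1])))
F=f([(201,123)],.074)[0];print('fin',F,'->seat',F+.08*np.array([.9925,-.1225]))
go([.5877,-.0365,.1],3.0188)"
```

```text
tcp [ 0.58867039 -0.03759672  0.1017896 ] dish (array([ 0.5905, -0.0375]), np.float64(0.029)) [[ 0.58895271 -0.0373221 ]]
grey (array([ 0.5901, -0.0375]), np.float64(0.0241))
rim outer (array([ 0.5886, -0.0354]), np.float64(0.0383))
plate front mid [ 0.53988572 -0.02926862] -> seat [ 0.58951072 -0.03539362] 0.0975770443366712
fin [ 0.50917886 -0.02555354] ->seat [ 0.58857886 -0.03535354]
shift [0.0006 0.0013 0.0012] turn -0.0004 rot [3.1409e+00 1.8000e-03 3.0184e+00]
```

```bash
python3 nudge.py '[{"jaw":0.05,"d":[0.0005,0.0024,0.01]},{"jaw":0.05,"d":[0.0005,0.0024,0.02]},{"jaw":0.05,"d":[0.0005,0.0024,0.03]},{"jaw":0.05,"d":[0.0005,0.0024,0.036]},{"jaw":0.05,"d":[0.0005,0.0024,0.04]},{"jaw":0.05,"d":[0.0005,0.0024,0.04]},{"jaw":0.05,"d":[0.0005,0.0024,0.04]},{"jaw":0.05,"d":[0.0005,0.0024,0.04]},{"jaw":0.05,"d":[0.0005,0.0024,0.04]}]' 25
python3 -c "
from h import *
go([.588,-.0354,.0445],3.0188);s,im=grab('wrist','w6.png');go([.588,-.0354,.0445],3.0188)"
```

```text
t: 13.3
eef_pos: [0.5877, -0.0355, 0.0605]
ee_rot: [3.141, 0.001, 3.019]
force: [-0.7, 0.4, -0.4]
width: 0.0595
gripper_force: 25.0
shift [-0.0002  0.0001  0.016 ] turn -0.0003 rot [3.1414e+00 8.0000e-04 3.0185e+00]
shift [-0.0003  0.0001  0.016 ] turn -0.0004 rot [3.1413e+00 8.0000e-04 3.0184e+00]
```

```bash
python3 nudge.py '[{"jaw":0.05,"d":[0,0,0.004]},{"jaw":0.05,"d":[0,0,0.007]},{"jaw":0.05,"d":[0,0,0.009]},{"jaw":0.05,"d":[0,0,0.011]},{"jaw":0.05,"d":[0,0,0.0125]},{"jaw":0.05,"d":[0,0,0.014]},{"jaw":0.05,"d":[0,0,0.015]},{"jaw":0.05,"d":[0,0,0.015]},{"jaw":0.05,"d":[0,0,0.015]},{"jaw":0.05,"d":[0,0,0.015]}]' 25
python3 -c "
from h import *
s,im=grab('wrist','w7.png');print(s['force'],s['moment']);go([.588,-.0354,.0445],3.0188)"
```

```text
t: 14.18
eef_pos: [0.5874, -0.0355, 0.0451]
ee_rot: [3.142, 0.0, 3.018]
force: [-0.1, -1.0, -1.1]
width: 0.0591
gripper_force: 25.0
[-0.1293626  -1.00282203 -1.13181129] [-0.00276903  0.00120147 -0.02105881]
shift [-0.0005  0.0002  0.0007] turn -0.0003 rot [3.1415e+00 2.0000e-04 3.0185e+00]
```

View pics/w7.png

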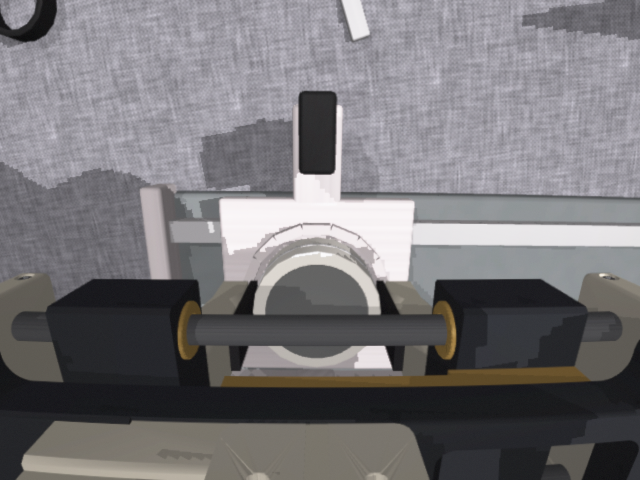

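The dish is inside the rim (rim about (317,285), dish (316,310)), with no contact force yet. I'll lower it the last millimetre.

```bash
python3 nudge.py '[{"jaw":0.05,"d":[0,0,0.0004]},{"jaw":0.05,"d":[0,0,0.0008]},{"jaw":0.05,"d":[0,0,0.0012]},{"jaw":0.05,"d":[0,0,0.0012]},{"jaw":0.05,"d":[0,0,0.0012]}]' 25
```

```text
t: 14.65
eef_pos: [0.5875, -0.0355, 0.0444]
ee_rot: [3.142, 0.0, 3.019]
force: [-2.8, 1.0, 6.1]
width: 0.0596
gripper_force: 25.0
```

```bash
python3 nudge.py '[{"jaw":0.061},{"jaw":0.064},{"jaw":0.068},{"jaw":0.074},{"jaw":0.078},{"jaw":0.08},{"jaw":0.08},{"jaw":0.08,"d":[0,0,-0.006]},{"jaw":0.08,"d":[0,0,-0.015]},{"jaw":0.08,"d":[0,0,-0.03]},{"jaw":0.08,"d":[0,0,-0.06]},{"jaw":0.08,"d":[0,0,-0.09]},{"jaw":0.08,"d":[0,0,-0.12]},{"jaw":0.08,"d":[0,0,-0.13]},{"jaw":0.08,"d":[0,0,-0.13]},{"jaw":0.08,"d":[0,0,-0.13]}]' 25
python3 -c "
from h import *
s,im=grab('wrist','w8.png');np.save('s8.npy',s,allow_pickle=True)
w=im[80:300,200:500,::-1];cv2.imwrite('pics/w8c.png',cv2.resize(w,(800,587),interpolation=cv2.INTER_CUBIC))"
```

```text
t: 15.98
eef_pos: [0.5876, -0.0354, 0.1751]
ee_rot: [3.141, 0.002, 3.018]
force: [-0.4, -0.0, -0.4]
width: 0.0801
gripper_force: 0.0
```

View pics/w8c.png

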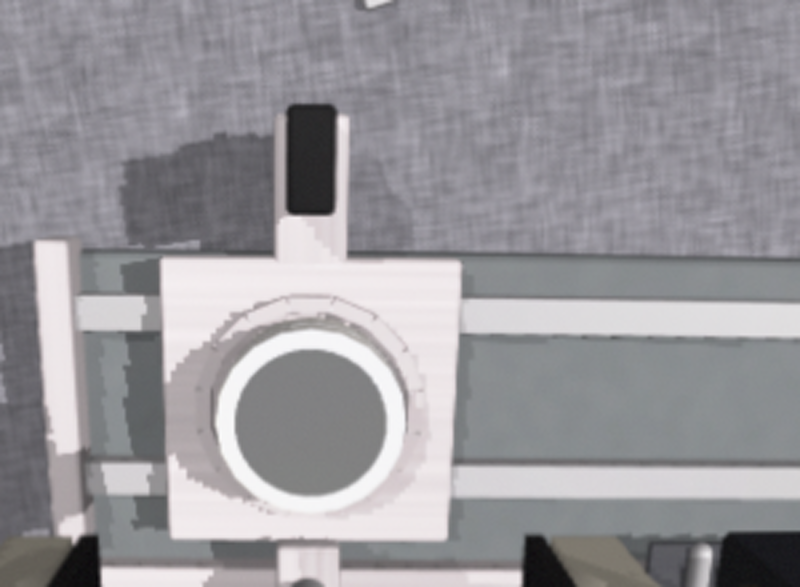

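The dish is seated concentrically at crop (311,422), inside the rim. The fin is at crop (312,158). All picture views are used, so the rest is numeric. I'll measure the ridges from a closer wrist pose.

```bash
python3 nudge.py '[{"jaw":0.08,"d":[0.01,0.02,-0.01]},{"jaw":0.08,"d":[0.03,0.05,-0.025]},{"jaw":0.08,"d":[0.044,0.08,-0.025]},{"jaw":0.08,"d":[0.044,0.11,-0.025]},{"jaw":0.08,"d":[0.044,0.14,-0.025]},{"jaw":0.08,"d":[0.044,0.15,-0.025]},{"jaw":0.08,"d":[0.044,0.15,-0.025]},{"jaw":0.08,"d":[0.044,0.15,-0.025]}]' 25
python3 - <<'E'
from h import *
s,im=grab('wrist','w9.png');np.save('s9.npy',s,allow_pickle=True)
print(s['eef_pos'],s['ee_rot'])
p,T=camT('wrist',s);K=np.array([[p['fx'],0,p['cx']],[0,p['fy'],p['cy']],[0,0,1.]])
Ti=np.linalg.inv(T)
q=np.array([[.5886,-.0354,0]])+.152*np.array([[.1225,.9925,0]])+.065*np.array([[.9925,-.1225,0]]);q[:,2]=.026
uv=cv2.projectPoints(q@Ti[:3,:3].T+Ti[:3,3],np.zeros(3),np.zeros(3),K,np.array(p['D']))[0].ravel();print(uv)
u,v=uv.astype(int);g=im.mean(2).astype(int)
for r in range(v-14,v+15,3): print(r,u-26,' '.join(f'{x:3d}' for x in g[r,u-26:u+27:2]))
E
```

```text
t: 16.7
eef_pos: [0.5614, 0.1188, 0.1975]
ee_rot: [-3.14, -0.002, 3.02]
force: [-0.2, 0.6, 0.5]
width: 0.08
gripper_force: 0.0
[0.5614317  0.11883681 0.1974795 ] [-3.14010264e+00 -2.21833442e-03  3.01959998e+00]
[318.47078336 323.88454422]
309 292 134 135 135 136 137 135 135 134 133 134 136 137 138 137 135 133 133 135 136 137 136 133 120 120 120 119 120
312 292 115 117 101  98  96 102 119 113  94  94 101 120 120 100  98 102 118 118  99  98 130 122 120 120 120 119 120
315 292  52  52  53  55  50  51  49  52  52  52  51  51  51  53  52  51  52  53  49  50  58  59  59  59  58  59  60
318 292  59  58  58  57  53  53  57  58  58  58  57  57  57  59  58  58  57  58  59  58  57  59  59  58  58  56  59
321 292  77  76  77  76  76  76  76  77  76  76  76  76  76  76  77  77  77  76  76  76  76  76  77  76  76  76  75
324 292  88  88  89  89  90  90  88  89  90  88  89  89  89  89  89  89  90  90  91  89  90  91  90  91  89  89  90
327 292 104 103 103 104 103 103 104 103 104 104 103 103 102 103 103 104 103 102 103 103 103 104 104 104 104 105 104
330 292 120 120 120 119 121 120 121 121 121 119 121 121 121 120 121 121 121 122 121 122 122 122 123 122 123 123 123
333 292 112 112 112 112 111 112 112 112 112 112 112 113 112 112 113 113 113 112 112 112 112 113 113 113 113 113 113
336 292 106 106 106 107 106 106 107 107 106 106 107 106 107 107 107 106 105 107 107 107 106 106 106 106 106 106 105
```

```bash
python3 nudge.py '[{"jaw":0.08,"d":[0.03,0,0]},{"jaw":0.08,"d":[0.032,0,0]},{"jaw":0.08,"d":[0.032,0,0]},{"jaw":0.08,"d":[0.032,0,0]},{"jaw":0.08,"d":[0.032,0,0]}]' 25
python3 - <<'E'
from h import *
s,im=grab('wrist','w10.png');np.save('s10.npy',s,allow_pickle=True)
print(s['eef_pos'],s['ee_rot'])
p,T=camT('wrist',s);K=np.array([[p['fx'],0,p['cx']],[0,p['fy'],p['cy']],[0,0,1.]])
Ti=np.linalg.inv(T)
q=np.array([[.5886,-.0354,0]])+.152*np.array([[.1225,.9925,0]])+.065*np.array([[.9925,-.1225,0]]);q[:,2]=.026
uv=cv2.projectPoints(q@Ti[:3,:3].T+Ti[:3,3],np.zeros(3),np.zeros(3),K,np.array(p['D']))[0].ravel();print(uv)
u,v=uv.astype(int);g=im.mean(2).astype(int)
for r in range(v-21,v+25,3): print(r,u-40,' '.join(f'{x:3d}' for x in g[r,u-40:u+41:2]))
E
```

```text
t: 17.17
eef_pos: [0.5309, 0.1221, 0.199]
ee_rot: [3.142, 0.0, 3.018]
force: [-0.2, -0.7, -0.3]
width: 0.0803
gripper_force: 0.0
[0.53086733 0.12206983 0.19896034] [3.14154622e+00 3.08485925e-04 3.01764726e+00]
[318.85937762 347.17539939]
326 278  92  93  92  92  92  93  92  91  91  93  91  92  92  92  92  92  92  92  91  93  91  91  92  91  91  92  91  91  90  91  91  92  91  91  92  93  91  91  91  91  91
329 278 103 103 103 103 103 103 103 104 104 103 102 103 102 103 103 103 104 103 104 103 103 103 104 103 103 104 104 104 103 104 104 104 104 104 104 105 105 105 105 105 105
332 278 117 121 122 123 123 122 124 124 124 124 124 125 124 124 124 125 125 126 125 125 126 125 126 126 126 126 126 126 127 126 127 127 126 126 127 126 129 128 128 128 128
335 278 110 110 110 110 110 110 110 111 111 112 111 111 111 111 110 111 112 111 111 111 111 112 111 111 113 112 111 112 112 112 112 112 112 112 113 111 113 112 111 112 112
338 278 102 102 104 103 103 102 102 102 102 102 101 102 102 103 103 103 102 103 102 103 103 103 103 102 103 102 102 102 102 102 102 102 102 102 102 103 103 102 102 103 102
3
[... 1190 characters left out ...]
 220 220 220
362 278 230 231 230 230 230 230 230 230 229 158 135 135 134 134 134 133 133 133 133 133 134 132 134 134 133 134 134 132 120 117 117 194 216 216 216 217 217 216 216 216 217
365 278 230 229 230 230 230 231 230 230 231 231 232 231 232 232 232 233 233 233 233 234 233 234 234 234 234 234 235 235 235 235 236 232 225 225 225 225 225 226 226 220 228
368 278 231 231 231 230 231 231 220 218 229 215 120  92  92  98 123 122 123 124 123 125 125 124 125 125 126 126 126 126 125 141 217 234 234 234 234 234 233 234 234 234 234
371 278 101 101 104 103 103 103  99 100 103  41  14  15  14  15  17  16  18  16  12  17  18  17  18  19  18  18  16  17  15  16  42 132 134 137 139 135 141 135 149 149 150
```

```bash
python3 nudge.py '[{"jaw":0.08,"d":[0,-0.02,0]},{"jaw":0.08,"d":[0.001,-0.05,0]},{"jaw":0.08,"d":[0.002,-0.085,0.01]},{"jaw":0.08,"d":[0.003,-0.12,0.03]},{"jaw":0.08,"d":[0.003,-0.14,0.06]},{"jaw":0.08,"d":[0.003,-0.149,0.085]},{"jaw":0.08,"d":[0.003,-0.149,0.095]},{"jaw":0.08,"d":[0.003,-0.149,0.095]},{"jaw":0.08,"d":[0.003,-0.149,0.095]}]' 25
python3 - <<'E'
from h import *
s=np.load('s10.npy',allow_pickle=True).item()
I=ray('wrist',[(318.4,352)],.026,s)[0];y=np.array([.1225,.9925]);print('travel',(I[:2]-[.5886,-.0354])@y)
go([.5092,-.0256,.046],3.0188)
E
```

```text
t: 17.97
eef_pos: [0.5098, -0.0248, 0.1041]
ee_rot: [-3.141, -0.0, 3.018]
force: [0.2, 0.9, 0.0]
width: 0.0801
gripper_force: 0.0
travel 0.15150355447588393
shift [ 0.0004 -0.0009  0.0581] turn -0.0004 rot [-3.1409e+00 -3.0000e-04  3.0184e+00]
```

```bash
python3 nudge.py '[{"jaw":0.08,"d":[0.0004,-0.001,0.02]},{"jaw":0.08,"d":[0.0004,-0.001,0.04]},{"jaw":0.08,"d":[0.0004,-0.001,0.052]},{"jaw":0.08,"d":[0.0004,-0.001,0.057]},{"jaw":0.08,"d":[0.0004,-0.001,0.058]},{"jaw":0.06,"d":[0.0004,-0.001,0.058]},{"jaw":0.04,"d":[0.0004,-0.001,0.058]},{"jaw":0.03,"d":[0.0004,-0.001,0.058]},{"jaw":0.02,"d":[0.0004,-0.001,0.058]},{"jaw":0.016,"d":[0.0004,-0.001,0.058]},{"jaw":0.01,"d":[0.0004,-0.001,0.058]},{"jaw":0.01,"d":[0.0004,-0.001,0.058]},{"jaw":0.01,"d":[0.0004,-0.001,0.058]},{"jaw":0.01,"d":[0.0004,-0.001,0.058]},{"jaw":0.01,"d":[0.0004,-0.001,0.058]},{"jaw":0.01,"d":[0.0004,-0.001,0.058]}]' 25
python3 -c "
from h import *
go([.5278,.1248,.046],3.0188)"
```

```text
t: 19.3
eef_pos: [0.5085, -0.0258, 0.0458]
ee_rot: [-3.142, -0.0, 3.018]
force: [0.1, 0.3, 0.3]
width: 0.0138
gripper_force: 25.0
shift [-0.0006  0.1518 -0.0002] turn -0.0005 rot [-3.1416e+00 -1.0000e-04  3.0183e+00]
```

```bash
python3 nudge.py '[{"jaw":0.01,"d":[0,0.002,0]},{"jaw":0.01,"d":[0,0.006,0]},{"jaw":0.01,"d":[0,0.012,0]},{"jaw":0.01,"d":[0,0.02,0]},{"jaw":0.01,"d":[0,0.03,0]},{"jaw":0.01,"d":[0,0.04,0]},{"jaw":0.01,"d":[0,0.05,0]},{"jaw":0.01,"d":[0,0.06,0]},{"jaw":0.01,"d":[0,0.07,0]},{"jaw":0.01,"d":[0,0.08,0]},{"jaw":0.01,"d":[0,0.09,0]},{"jaw":0.01,"d":[0,0.1,0]},{"jaw":0.01,"d":[0,0.108,0]},{"jaw":0.01,"d":[0,0.115,0]},{"jaw":0.01,"d":[0,0.121,0]},{"jaw":0.01,"d":[0,0.126,0]},{"jaw":0.01,"d":[0,0.129,0]},{"jaw":0.01,"d":[0,0.13,0]},{"jaw":0.01,"d":[0,0.13,0]},{"jaw":0.01,"d":[0,0.13,0]}]' 30
python3 -c "
from h import *
go([.5278,.1248,.046],3.0188)"
```

```text
t: 20.97
eef_pos: [0.5259, 0.1051, 0.0459]
ee_rot: [3.14, 0.002, 3.019]
force: [7.5, 0.5, -7.0]
width: 0.0139
gripper_force: 30.0
shift [ 0.0005  0.0198 -0.0001] turn 0.0006 rot [3.1401e+00 2.2000e-03 3.0194e+00]
```

```bash
for i in 1 2; do python3 nudge.py '[{"jaw":0.01},{"jaw":0.01},{"jaw":0.01}]' | grep -E "eef|force"; done; python3 nudge.py '[{"jaw":0.01,"d":[0,0.002,0]},{"jaw":0.01,"d":[0,0.003,0]},{"jaw":0.01,"d":[0,0.004,0]},{"jaw":0.01,"d":[0,0.004,0]}]' | grep -E "eef|force"
```

```text
eef_pos: [0.5259, 0.1051, 0.0459]
force: [8.3, 0.4, -8.3]
gripper_force: 30.0
eef_pos: [0.526, 0.1051, 0.0459]
force: [7.9, 0.7, -7.2]
gripper_force: 30.0
eef_pos: [0.5264, 0.1088, 0.0459]
force: [7.8, -1.6, -7.6]
gripper_force: 30.0
```

```bash
python3 nudge.py '[{"jaw":0.01,"d":[-0.0008,0,0.0004]},{"jaw":0.01,"d":[-0.0015,0,0.0008]},{"jaw":0.01,"d":[-0.0015,0,0.0008]},{"jaw":0.01,"d":[-0.0015,0,0.0008]}]' | grep -E "eef|force"; python3 nudge.py '[{"jaw":0.01,"d":[0,0.001,0]},{"jaw":0.01,"d":[0,0.002,0]},{"jaw":0.01,"d":[0,0.002,0]},{"jaw":0.01,"d":[0,0.002,0]}]' | grep -E "eef|force"
```

```text
eef_pos: [0.5264, 0.1082, 0.0458]
force: [-1.9, 0.8, 7.0]
gripper_force: 30.0
eef_pos: [0.5266, 0.1099, 0.0458]
force: [-1.4, 0.8, 6.6]
gripper_force: 30.0
```

```bash
python3 nudge.py '[{"jaw":0.01,"d":[0,0.001,-0.0004]},{"jaw":0.01,"d":[-0.0001,0.002,-0.0004]},{"jaw":0.01,"d":[-0.0001,0.002,-0.0004]},{"jaw":0.01,"d":[-0.0001,0.002,-0.0004]}]' | grep -E "eef|force"; for i in 1 2 ; do python3 nudge.py '[{"jaw":0.01,"d":[0,0.001,0]},{"jaw":0.01,"d":[0,0.0015,0]},{"jaw":0.01,"d":[0,0.0015,0]},{"jaw":0.01,"d":[0,0.0015,0]}]' | grep -E "eef|force"; done
```

```text
eef_pos: [0.5268, 0.1116, 0.0458]
force: [-2.8, 0.8, 6.4]
gripper_force: 30.0
eef_pos: [0.5269, 0.1124, 0.0458]
force: [-1.5, -2.4, 6.2]
gripper_force: 30.0
eef_pos: [0.5269, 0.1129, 0.0458]
force: [0.4, -8.7, 5.4]
gripper_force: 30.0
```

```bash
python3 nudge.py '[{"jaw":0.01,"d":[0,0.0005,0]},{"jaw":0.01,"d":[0,0.001,0]},{"jaw":0.01,"d":[0,0.001,0]},{"jaw":0.01,"d":[0,0.001,0]}]' | grep -E "eef|force"; python3 nudge.py '[{"jaw":0.01,"d":[0,0.0005,0]},{"jaw":0.01,"d":[0,0.001,0]},{"jaw":0.01,"d":[0,0.001,0]},{"jaw":0.01,"d":[0,0.001,0]}]' | grep -E "eef|force"; python3 nudge.py '[{"jaw":0.01,"d":[0,0.0005,0]},{"jaw":0.01,"d":[0,0.001,0]},{"jaw":0.01,"d":[0,0.001,0]},{"jaw":0.01,"d":[0,0.001,0]}]' | grep -E "eef|force"
```

```text
eef_pos: [0.527, 0.1136, 0.0457]
force: [-0.2, -8.9, 7.6]
gripper_force: 30.0
eef_pos: [0.527, 0.1139, 0.0457]
force: [1.3, -13.4, 7.5]
gripper_force: 30.0
eef_pos: [0.5272, 0.115, 0.0457]
force: [1.1, -11.5, 7.5]
gripper_force: 30.0
```

```bash
python3 nudge.py '[{"jaw":0.01,"d":[0,0.001,-0.0004]},{"jaw":0.01,"d":[0,0.001,-0.0004]},{"jaw":0.01,"d":[0,0.001,-0.0004]},{"jaw":0.01,"d":[0,0.001,-0.0004]}]' | grep -E "eef|force"; python3 nudge.py '[{"jaw":0.01,"d":[0,0.001,0]},{"jaw":0.01,"d":[0,0.001,0]},{"jaw":0.01,"d":[0,0.001,0]},{"jaw":0.01,"d":[0,0.001,0]}]' | grep -E "eef|force"; python3 nudge.py '[{"jaw":0.01,"d":[0,0.001,0]},{"jaw":0.01,"d":[0,0.001,0]},{"jaw":0.01,"d":[0,0.001,0]},{"jaw":0.01,"d":[0,0.001,0]}]' | grep -E "eef|force"
```

```text
eef_pos: [0.5275, 0.1173, 0.0458]
force: [1.1, -5.7, 2.4]
gripper_force: 30.0
eef_pos: [0.5278, 0.1189, 0.0458]
force: [-0.7, -2.6, 3.2]
gripper_force: 30.0
eef_pos: [0.528, 0.1202, 0.0458]
force: [-2.3, 1.1, 4.2]
gripper_force: 30.0
```

```bash
python3 nudge.py '[{"jaw":0.01,"d":[0,0.001,0]},{"jaw":0.01,"d":[-0.0001,0.002,0]},{"jaw":0.01,"d":[-0.0001,0.002,0]},{"jaw":0.01,"d":[-0.0001,0.002,0]}]' | grep -E "eef|force"; python3 nudge.py '[{"jaw":0.01,"d":[0,0.001,0]},{"jaw":0.01,"d":[0,0.0015,0]},{"jaw":0.01,"d":[0,0.0015,0]},{"jaw":0.01,"d":[0,0.0015,0]},{"jaw":0.01,"d":[0,0.0015,0]}]' | grep -E "eef|force"
```

```text
eef_pos: [0.5282, 0.1221, 0.0458]
force: [-5.2, 1.0, 4.8]
gripper_force: 30.0
eef_pos: [0.5284, 0.1235, 0.0458]
force: [-4.6, 0.9, 5.0]
gripper_force: 30.0
```

```bash
python3 nudge.py '[{"jaw":0.01,"d":[0.0004,0.0005,-0.0002]},{"jaw":0.01,"d":[0.0004,0.001,-0.0002]},{"jaw":0.01,"d":[0.0004,0.001,-0.0002]},{"jaw":0.01,"d":[0.0004,0.001,-0.0002]},{"jaw":0.01,"d":[0.0004,0.001,-0.0002]},{"jaw":0.01,"d":[0.0004,0.001,-0.0002]}]' | grep -E "eef|force"; python3 -c "
from h import *
F=[]
for i in range(8): cams.grab_frame('wrist');F.append(np.r_[monitor.get_state()['force'],monitor.get_state()['eef_pos'],monitor.get_state()['qd'].max()])
print(np.mean(F,0).round(4),np.std(F,0).round(4))"
```

```text
eef_pos: [0.5285, 0.1246, 0.0459]
force: [-1.1, 1.2, -2.9]
gripper_force: 30.0
[-2.0250e-01  1.6739e+00 -4.9962e+00  5.2850e-01  1.2460e-01  4.5900e-02
  1.4000e-03] [8.7380e-01 5.9960e-01 1.0449e+00 0.0000e+00 0.0000e+00 0.0000e+00
 9.0000e-04]
```

```bash
python3 nudge.py '[{"jaw":0.01,"d":[0,0.0005,-0.0001]},{"jaw":0.01,"d":[0,0.0005,-0.0001]},{"jaw":0.01,"d":[0,0.0005,-0.0001]},{"jaw":0.01,"d":[0,0.0005,-0.0001]},{"jaw":0.01,"d":[0,0.0005,-0.0001]},{"jaw":0.01,"d":[0,0.0005,-0.0001]}]' | grep -E "eef|force"; python3 -c "
from h import *
F=[]
for i in range(8): cams.grab_frame('wrist');F.append(np.r_[monitor.get_state()['force'],monitor.get_state()['eef_pos']])
print(np.mean(F,0).round(4))
s,im=grab('top','t9.png')
print(s['t'],s['width'])"
```

```text
eef_pos: [0.5285, 0.1247, 0.0459]
force: [4.7, -1.3, -11.8]
gripper_force: 30.0
[  5.0111  -1.6185 -13.3311   0.5285   0.1247   0.0459]
28.0167 0.013867969247630379
```

```bash
python3 nudge.py '[{"jaw":0.01,"d":[0.0001,-0.0002,0.0004]},{"jaw":0.01,"d":[0.0001,-0.0002,0.0004]},{"jaw":0.01,"d":[0.0001,-0.0002,0.0004]},{"jaw":0.01,"d":[0.0001,-0.0002,0.0004]},{"jaw":0.01,"d":[0.0001,-0.0002,0.0004]},{"jaw":0.01,"d":[0.0001,-0.0002,0.0004]},{"jaw":0.01,"d":[0.0001,-0.0002,0.0004]},{"jaw":0.01,"d":[0.0001,-0.0002,0.0004]}]'; python3 -c "
from h import *
F=[]
for i in range(8): cams.grab_frame('wrist');F.append(np.r_[monitor.get_state()['force'],monitor.get_state()['eef_pos']])
print(np.mean(F,0).round(4))"
```

```text
t: 28.73
eef_pos: [0.5285, 0.1247, 0.0459]
ee_rot: [3.141, 0.0, 3.018]
force: [5.0, -0.8, -8.9]
width: 0.0138
gripper_force: 30.0
[ 3.6286 -1.8568 -7.558   0.5285  0.1247  0.0459]
```

```bash
python3 -c "
from h import *
print(workorder.job_done())"
```

```text
the job is handed in; nothing more can be done
None
```

The job is handed in: the dish was held level and still at the card for over 2 s and set in the seat, and the carriage is at rest in the notch with the fin still gripped. The notch position is confirmed by vision and rail force, but I did not look at the dish again after the slide.

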